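# Zero the large measuring wheel on the packing bench

## Robot

A 6-joint arm with a two-finger parallel gripper is mounted at the origin on the work surface. World frame = base frame: x ahead of the robot, y to its left, z up, the work surface at z = 0. Lengths are in m, angles in degrees, forces in N, time in s.
With the tool pointing down it reaches from about 0.375 to 0.9 m from the base axis. Payload 3.1 kg.
Tool frame: the origin (TCP) lies midway between the tips of the shut fingers; the grasp point (between the pads) lies bot.pinch_z behind it (bot.pinch_z is the distance from the TCP to the grasp point, in m); z points along the fingers, y is the direction in which the jaws open and shut (so a half turn about z gives the same grasp; the last joint's range is limited). The gripper opens to 87 mm and grips with 3 to 60 N. Pads are 19 mm wide; open, the fingers measure 117 mm over their backs; the gripper's body (75 mm by 190 mm) begins 51 mm behind the grasp point.
Start: joints at [-76.519, 30.224, 82.088, -0, 67.689, -10.227], TCP at [0.251, -0.572, 0.223] pointing down, gripper open.
Joint ranges: [-176.69, 176.69], [-43.24, 126.21], [12.49, 139.97], [-82, 262], [0, 151.66], [-163.58, 163.58]. Speed limits (degrees/s): [159.86, 159.86, 180, 180, 180, 180].

## Interface

Orientations are given as a 3x3 rotation matrix whose columns are the frame's x, y, z axes.
In Python, from rig import bot gives the robot as it stands.
- The arm moves only by the tool apply_moves, never from a script. Its argument "motion" is text: rows parted by semicolons, each of 7 numbers parted by spaces: the shift along the tool's x, y, z in m, then the turn, a rotation vector about the tool's x, y, z in degrees, then the finger opening in m, from 0 to 0.087. A call has exactly 8 rows; each row is the pose to reach, as a shift and turn from the pose commanded when the call began, along the tool's axes at that moment; what a row does not reach only later rows make up. A row lasts 1/8 s, in which the tool goes at most 62.5 mm and 10.7 degrees, less where a joint would pass 70% of its speed; a pose out of reach is approached as far as the arm can. A call with a gripper value outside its range is refused whole. The fingers move at their own pace and stop on an object; the grip force is fixed at half the most. Time passes only in rows, so rows that repeat a pose let the fingers close, or fill a call up. It gives the time, the measured TCP pose, the force and the opening at its end, in the units of the state.
- bot.read_state(): the state, without advancing time (a new reading comes with each control period).
- bot.capture(name): name is "scene" or "top"; returns the picture (480x640x3 uint8, red, green, blue); there is no depth.
- bot.get_calibration(name): a dict with "fx", "fy", "cx", "cy" (pixels), "D" ([k1, k2, p1, p2, k3] as OpenCV has them; the pictures are not rectified), "rvec" (rotation vector, rad) and "tvec" (3), from world to camera coordinates, as OpenCV has them. Camera axes: x right, y down, z forward; pixel columns grow to the right and rows downward; lengths in m; the calibration is good to about 2 mm. A picture is of the moment at which its call begins. get_calibration takes no time and is no camera call.
- bot.hand_in(): hands the job in, once; it reports no verdict.
Trained networks look in the newest picture that a camera, given by its name, has taken for a name from the list of things; names that differ only in an ending like _2 or _b are one class to them, and where a whole thing is asked for, a point or a joint stands for the part that bears it (a point fixed in the world has none). Each returns a list of dicts, best first, with "p" (0 to 1); they miss things now and then, are a little off and sometimes report something else, mostly with a low value. They report only what shows in the picture. A call takes as long as a camera call.
- bot.find_in(name, camera): "point" ([x, y, z] in m, in world coordinates, good to about 4 mm: the middle of the surface that is visible of it).
The state is a dict: "time_s": time; "joint_positions": joint angles; "qvel": joint speeds; "tau": joint torques, N m; "position": TCP position; "tcp_rot": TCP orientation; "force": force on the tool from outside, world axes, zero at the start; "moment": the same for the moment, N m; "opening": opening from 0.0 (shut) to 1.0 (fully open).
Only numpy, scipy, OpenCV 4.12 (cv2) and the standard library are available. Lean on these libraries where they do the work, as an engineer would, in place of code of your own. Each camera call takes 0.05 s, during which the arm holds its last target.

## Task

Two length-measuring wheels stand on the packing bench. Before the next carton is measured, turn the larger wheel by its tyre until the white zero line on it is at the very top, and leave it standing still there. Do not turn the smaller wheel.

Things in the scene. Friction and masses are not known exactly. Their poses are not given: they have to be found in the camera images.
- big_wheel_axle (a point): Centre of the larger wheel, 115 mm above the bench, fixed to the stand: z up, y along the axle, x level in the wheel's plane, roughly away from the robot. Bolted stand: dark base plate 170 x 100 x 12 mm; beside the wheel two grey cheeks 50 mm wide in x, 5 mm thick, outer faces 27 mm from mid plane, ending 12 mm above the axle: the tyre's upper half is free to touch or pinch.
- big_wheel (a joint): Larger wheel, in rad: 0 = white line at the very top, positive = line turned from the top towards the axle point's +x; starts at 0.7 to 2.6. Upright flat-sided disc, diameter 160 mm, 30 mm wide, black rubber tyre (outer 18 mm of the radius) on grey metal; hub stands proud within 20 mm of the axle. Spins without stops, balanced; bearing friction about 0.03 N m, so it stays where left.
- big_wheel_mark (a point): Point on the larger wheel's white zero line, on the tread at mid width, 80 mm from the axle; it turns with the wheel. The line is flat paint 10 mm wide, across the tread and 18 mm down both sides of the tyre. At the start it is on the wheel's far side, away from the robot.
- small_wheel_mark (a point): The same white line on the tread of the smaller wheel, 50 mm from its axle: not to be turned. That wheel is 100 mm in diameter, 30 mm wide, with its axle 85 mm above the bench, on a similar bolted stand, base 110 x 100 mm. The wheels' centres are at least 200 mm apart; either may be on the left.

How it is judged:
By the outcome, as a careful person would: the job done as asked, in the order asked, and still so for the second after the job is handed in, with the robot touching nothing.
It also fails if it takes over 64 s, if anything falls off the work surface, if the arm or the gripper's body presses on something with over 40 N, if the wrist force passes 120 N, or if a joint passes its speed limit or range.

## Working session

There is one attempt and no reset: what is moved stays moved. The work goes in short steps, Python scripts to look and compute and a tool call to move; the robot and the scene stay as the last step left them, time stands still between calls to the robot, and variables do not carry over. Pictures are saved under pics/ and viewed, and the job is handed in when it is done.

Besides the shell and the picture viewer there is one more tool, called as name(argument=value, ...) on one line, values as JSON. apply_moves: Moves the arm, as the interface text tells. Its arguments: {"type":"object","properties":{"motion":{"type":"string"}},"required":["motion"]}

```bash
mkdir -p pics; ls
python3 - <<'E'
from rig import bot
import cv2
s=bot.read_state();print(s['time_s'],s['position'],s['tcp_rot'],s['force'],bot.pinch_z)
for c in('scene','top'):
    im=bot.capture(c);cv2.imwrite(f'pics/{c}0.png',im[:,:,::-1])
    print(c,{k:(v.tolist() if hasattr(v,'tolist') else v) for k,v in bot.get_calibration(c).items()})
    for n in('big_wheel_axle','big_wheel','big_wheel_mark','small_wheel_mark'):
        try: print(n,bot.find_in(n,c)[:3])
        except Exception as e: print(n,e)
E
```

```text
pics
0.0 [ 0.25118091 -0.57151318  0.22157467] [[ 9.15592885e-01  4.02106265e-01 -4.70117740e-04]
 [ 4.02106325e-01 -9.15590564e-01  2.10300427e-03]
 [ 4.15195826e-04 -2.11453307e-03 -9.99997678e-01]] [ 0.0715092   0.12579407 -0.43494598] 0.0187
scene {'fx': 467.68070863668464, 'fy': 467.68070863668464, 'cx': 326.8181001798891, 'cy': 241.35377137831, 'D': [0.03177019149391677, 0.0, 0.0, 0.0, 0.0], 'rvec': [1.9399626953960594, 1.5008077524644832, -0.5877986315544428], 'tvec': [-0.1458894197916508, -0.21840927337114385, 1.2884885889534672]}
big_wheel_axle [{'point': [0.5446, 0.2413, 0.0954], 'p': 0.85}]
big_wheel [{'point': [0.5508, 0.2463, 0.1428], 'p': 0.68}]
big_wheel_mark [{'point': [0.5527, 0.2451, 0.1443], 'p': 0.95}]
small_wheel_mark [{'point': [0.4769, -0.2076, 0.1181], 'p': 0.75}]
top {'fx': 459.70247186154967, 'fy': 459.70247186154967, 'cx': 320.0340230188548, 'cy': 243.0226470039455, 'D': [-0.06673020827118525, 0.0, 0.0, 0.0, 0.0], 'rvec': [2.188100497668599, -2.1232961801638335, 0.12879638435658974], 'tvec': [-0.020300795125065153, 0.547040588415849, 0.9047107008193085]}
big_wheel_axle [{'point': [0.5139, 0.2433, 0.1138], 'p': 0.81}]
big_wheel [{'point': [0.5117, 0.2401, 0.165], 'p': 0.72}]
big_wheel_mark [{'point': [0.5145, 0.2489, 0.1682], 'p': 0.96}]
small_wheel_mark [{'point': [0.4473, -0.1976, 0.123], 'p': 0.6}]
```

View pics/scene0.png

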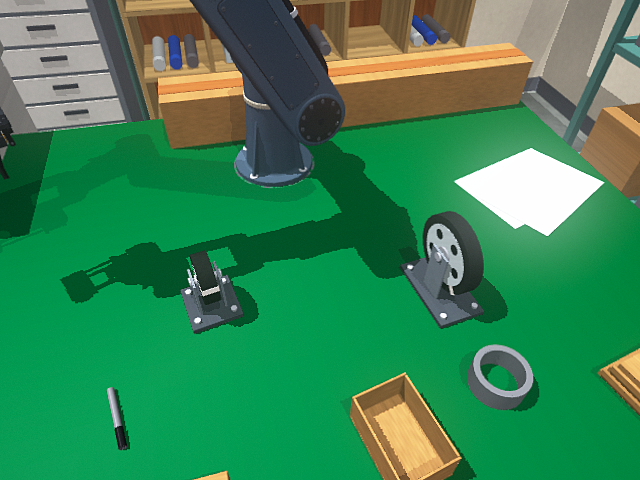

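View pics/top0.png

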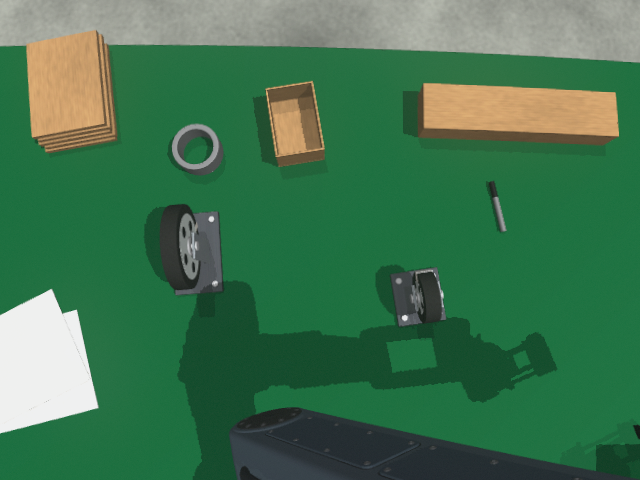

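The scene view shows the big wheel at about (452,255) and the small one at (205,285). A white mark seems to show at about (452,290). I'll zoom in on it.

Run:
```python
import cv2,numpy as np
a=cv2.imread('pics/scene0.png')[200:335,390:510];b=cv2.imread('pics/top0.png')[195:305,140:240]
a=cv2.resize(a,None,fx=3.3,fy=3.3,interpolation=2);b=cv2.resize(b,None,fx=3.9,fy=3.9,interpolation=2)
h=max(a.shape[0],b.shape[0]);p=lambda i:cv2.copyMakeBorder(i,0,h-i.shape[0],0,4,0)
cv2.imwrite('pics/crop0.png',np.hstack([p(a),p(b)]))
```

```text
(no output)
```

View pics/crop0.png

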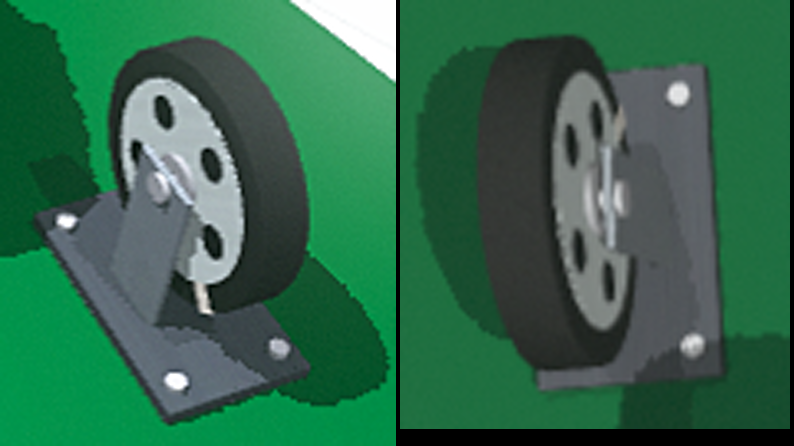

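```bash
cat > h.py <<'E'
import cv2,numpy as np
from rig import bot
from scipy.optimize import least_squares
def cal(c):
    k=bot.get_calibration(c);K=np.array([[k['fx'],0,k['cx']],[0,k['fy'],k['cy']],[0,0,1.]]);return K,np.array(k['D'],float),np.array(k['rvec'],float),np.array(k['tvec'],float)
C={c:cal(c) for c in('scene','top')}
def proj(c,P):
    K,D,r,t=C[c];return cv2.projectPoints(np.array(P,float).reshape(-1,3),r,t,K,D)[0].reshape(-1,2)
def ray(c,uv):
    K,D,r,t=C[c];n=cv2.undistortPoints(np.array([[uv]],float),K,D).ravel();R=cv2.Rodrigues(r)[0]
    o=-R.T@t;d=R.T@np.array([n[0],n[1],1]);return o,d/np.linalg.norm(d)
def onz(c,uv,z):
    o,d=ray(c,uv);return o+d*(z-o[2])/d[2]
def W(p,L): # local->world; p=(x,y,yaw)
    c,s=np.cos(p[2]),np.sin(p[2]);L=np.atleast_2d(L)
    return np.c_[p[0]+c*L[:,0]-s*L[:,1],p[1]+s*L[:,0]+c*L[:,1],L[:,2]+.115]
def circ(y,r,n=120):
    a=np.linspace(0,2*np.pi,n);return np.c_[r*np.sin(a),0*a+y,r*np.cos(a)]
def onwheel(c,uv,p,y): # angle, radius of pixel on plane local y
    o,d=ray(c,uv);n=np.array([-np.sin(p[2]),np.cos(p[2]),0]);q0=np.array([p[0],p[1],.115])+n*y
    P=o+d*((q0-o)@n)/(d@n);v=P-q0;x=v[0]*np.cos(p[2])+v[1]*np.sin(p[2]);return np.arctan2(x,v[2]),np.hypot(x,v[2])
E
python3 - <<'E'
from h import *
obs=[('scene',(400.8,265.5),(-.085,-.05)),('scene',(440.3,325),(.085,-.05)),('scene',(482.6,310),(.085,.05)),('top',(218.3,211.7),(.085,-.05)),('top',(222.5,291),(-.085,-.05)),('top',(176,293),(-.085,.05))]
for o in obs: print(o[0],o[2],onz(o[0],o[1],.012))
f=lambda p:np.concatenate([proj(o[0],W(p,[o[2]+(-.103,)]))[0]-o[1] for o in obs])
r=least_squares(f,[.53,.24,0]);p=r.x;print(p,np.degrees(p[2]),r.fun.reshape(-1,2).round(1))
np.save('p.npy',p)
for c,uv in(('scene',(452,291)),('top',(196.5,226))):
    for y in(-.015,): a,rr=onwheel(c,uv,p,y);print(c,np.degrees(a),rr)
out=[]
for c,(x0,x1,y0,y1),s in(('scene',(390,510,200,335),3.3),('top',(140,240,195,305),3.9)):
    im=cv2.resize(cv2.imread(f'pics/{c}0.png')[y0:y1,x0:x1],None,fx=s,fy=s)
    for y,col in((-.015,(0,0,255)),(.015,(0,255,255))):
      for rad in (.08,.062): cv2.polylines(im,[((proj(c,W(p,circ(y,rad)))-(x0,y0)+.5)*s-.5).round().astype(int)],1,col,1)
    q=[(a,b,-.103) for a,b in((-.085,-.05),(.085,-.05),(.085,.05),(-.085,.05))]
    cv2.polylines(im,[((proj(c,W(p,q))-(x0,y0)+.5)*s-.5).round().astype(int)],1,(255,0,255),1)
    out.append(cv2.copyMakeBorder(im,0,450-im.shape[0],0,4,0))
cv2.imwrite('pics/ov0.png',np.hstack(out))
E
```

```text
scene (-0.085, -0.05) [0.45025916 0.19634662 0.012     ]
scene (0.085, -0.05) [0.61298832 0.21452452 0.012     ]
scene (0.085, 0.05) [0.60063317 0.31184463 0.012     ]
top (0.085, -0.05) [0.61039777 0.21342282 0.012     ]
top (-0.085, -0.05) [0.44397404 0.19516045 0.012     ]
top (-0.085, 0.05) [0.43654158 0.29228162 0.012     ]
[0.52372396 0.25385907 0.10934293] 6.264888436180479 [[-1.6 -1.7]
 [-0.4  0.4]
 [ 1.   0.8]
 [ 0.1 -1.5]
 [ 0.2 -0.3]
 [-1.   1.3]]
scene 134.27449190479953 0.07250727571004265
top 139.20731605539098 0.06995741518156601
```

View pics/ov0.png

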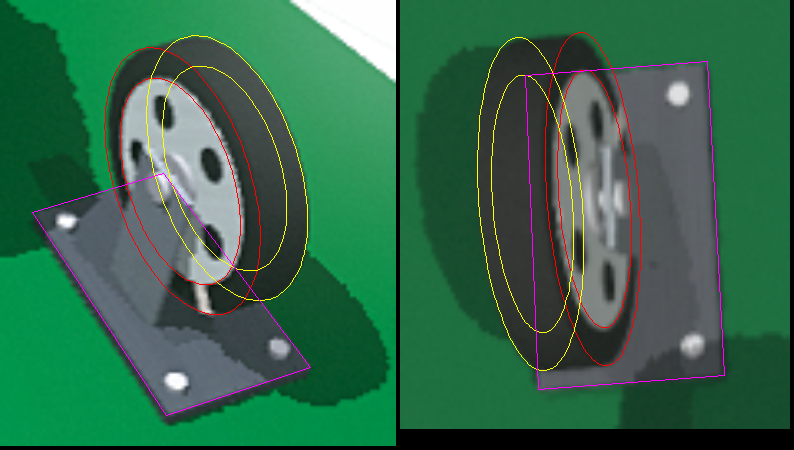

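```bash
cat >> h.py <<'E'
from scipy.spatial.transform import Rotation as Rn
def wheelpose(p,r,phi,dy=0): # r: TCP distance from axle, phi deg
    f=np.radians(phi);P=W(p,[r*np.sin(f),dy,r*np.cos(f)])[0]
    R=Rn.from_euler('z',p[2]).as_matrix()@Rn.from_euler('y',f).as_matrix()@np.diag([-1,1,-1.]);return P,R
def rel(poses,s=None):
    s=s or bot.read_state();P0=np.array(s['position']);R0=np.array(s['tcp_rot'])
    for P,R in poses:
        print('%.3f %.3f %.3f'%tuple(R0.T@(P-P0)),'| %.1f %.1f %.1f'%tuple(Rn.from_matrix(R0.T@R).as_rotvec(degrees=True)))
E
python3 - <<'E'
from h import *
p=np.load('p.npy')
P,R=wheelpose(p,.19,0)
_,Rm=wheelpose([0,0,np.radians(100-180)],.2,0)
print(P);rel([(np.array([.5,-.16,.30]),Rm),(P,R)])
E
```

```text
[0.52372396 0.25385907 0.305     ]
0.393 -0.277 -0.077 | -0.0 -0.0 -76.3
0.582 -0.647 -0.082 | -0.0 -0.0 -162.6
```

apply_moves(motion="0.045 -0.03 -0.03 0 0 -9 0.08; 0.095 -0.065 -0.06 0 0 -18 0.08; 0.145 -0.1 -0.08 0 0 -28 0.08; 0.195 -0.135 -0.08 0 0 -38 0.08; 0.245 -0.17 -0.08 0 0 -48 0.08; 0.295 -0.205 -0.08 0 0 -57 0.08; 0.345 -0.24 -0.08 0 0 -67 0.08; 0.39 -0.275 -0.08 0 0 -76 0.08")

```text
time_s: 1.5
position: [0.4989, -0.1618, 0.3029]
tcp_rot: [[-0.174, 0.985, 0.001], [0.985, 0.174, -0.0], [-0.001, 0.001, -1.0]]
force: [0.8, -0.8, -0.5]
opening: 0.923
```

Run:
```python
from h import *
p=np.load('p.npy')
rel([wheelpose(p,.19,0),wheelpose(p,.14,35)]);print(bot.read_state()['joint_positions'])
```

```text
0.405 0.097 -0.002 | 0.0 0.1 -86.2
0.400 0.177 0.073 | 26.3 28.1 -83.3
[-3.01876707e+01  1.71751911e+01  9.04974276e+01  5.73965967e-03
  7.22614302e+01 -4.02156115e+01]
```

apply_moves(motion="0.05 0.012 0 0 0 -10.5 0.08; 0.1 0.024 0 0 0 -21 0.08; 0.15 0.036 0 0 0 -31.5 0.08; 0.2 0.048 0 0 0 -42 0.08; 0.25 0.06 0 0 0 -52.5 0.08; 0.3 0.073 0 0 0 -63 0.08; 0.355 0.085 0 0 0 -73.5 0.08; 0.405 0.097 0 0 0 -84 0.08")

```text
time_s: 2.5
position: [0.525, 0.2539, 0.3027]
tcp_rot: [[-0.997, -0.071, 0.001], [-0.071, 0.997, 0.0], [-0.001, 0.0, -1.0]]
force: [0.4, -0.7, 0.7]
opening: 0.915
```

Run:
```python
from h import *
p=np.load('p.npy')
rel([wheelpose(p,.16,18),wheelpose(p,.14,38),wheelpose(p,.0523,38)]);print(bot.read_state()['joint_positions'])
```

```text
-0.048 0.002 0.036 | 0.3 18.0 -2.2
-0.085 0.003 0.077 | 0.7 38.0 -2.1
-0.031 0.001 0.147 | 0.7 38.0 -2.1
[ 1.48374721e+01  2.22556797e+01  8.25142712e+01 -3.92344491e-03
  7.51988889e+01 -7.92414435e+01]
```

apply_moves(motion="-0.02 0 0.01 0 8 -1 0.08; -0.042 0.001 0.025 0 16 -2 0.08; -0.06 0.002 0.045 0.5 25 -2 0.08; -0.075 0.003 0.06 0.6 33 -2 0.08; -0.085 0.003 0.077 0.7 38 -2 0.08; -0.085 0.003 0.077 0.7 38 -2 0.08; -0.085 0.003 0.077 0.7 38 -2 0.08; -0.085 0.003 0.077 0.7 38 -2 0.08")

```text
time_s: 3.5
position: [0.6097, 0.2608, 0.2284]
tcp_rot: [[-0.787, -0.101, -0.609], [-0.08, 0.995, -0.062], [0.612, 0.0, -0.791]]
force: [0.1, -0.9, 0.5]
opening: 0.92
```

Run:
```python
from h import *
p=np.load('p.npy')
rel([wheelpose(p,.14,38),wheelpose(p,.0523,38)]);print(bot.read_state()['joint_positions'])
for c in C: cv2.imwrite(f'pics/{c}1.png',bot.capture(c)[:,:,::-1])
a=cv2.imread('pics/scene1.png')[100:340,330:600];b=cv2.imread('pics/top1.png')[130:370,90:360]
cv2.imwrite('pics/c1.png',cv2.resize(np.hstack([a,b]),None,fx=1.45,fy=1.45))
```

```text
-0.002 0.002 0.002 | 0.3 0.2 -0.3
-0.002 0.002 0.090 | 0.3 0.2 -0.3
[ 11.80658472  52.02252056  45.75833784   4.23135314 119.7566118
 -83.16987186]
```

View pics/c1.png

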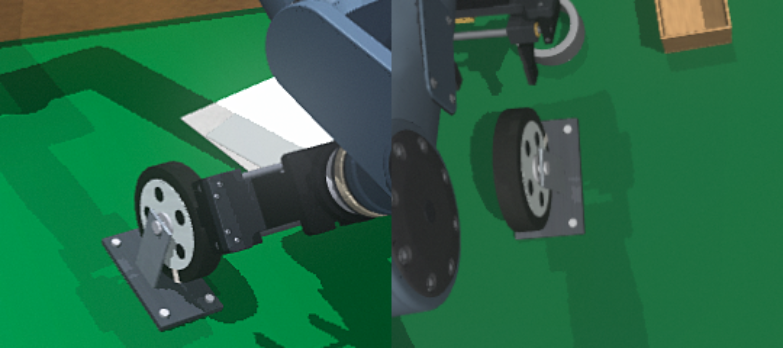

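The gripper leans in from the far side and lines up with the wheel, whose mark is still low down. I'll move in and close.

apply_moves(motion="-0.002 0.002 0.02 0.3 0 -0.3 0.08; -0.002 0.002 0.04 0.3 0 -0.3 0.08; -0.002 0.002 0.06 0.3 0 -0.3 0.08; -0.002 0.002 0.08 0.3 0 -0.3 0.08; -0.002 0.002 0.09 0.3 0 -0.3 0.08; -0.002 0.002 0.09 0.3 0 -0.3 0.06; -0.002 0.002 0.09 0.3 0 -0.3 0.05; -0.002 0.002 0.09 0.3 0 -0.3 0.04")

```text
time_s: 4.6
position: [0.5568, 0.2571, 0.154]
tcp_rot: [[-0.785, -0.108, -0.611], [-0.085, 0.994, -0.067], [0.614, -0.001, -0.789]]
force: [-0.2, -0.2, 0.3]
opening: 0.665
```

apply_moves(motion="0 0 0 0 0 0 0.036; 0 0 0 0 0 0 0.034; 0 0 0 0 0 0 0.032; 0 0 0 0 0 0 0.03; 0 0 0 0 0 0 0.025; 0 0 0 0 0 0 0.02; 0 0 0 0 0 0 0.02; 0 0 0 0 0 0 0.02")

```text
time_s: 5.6
position: [0.5558, 0.259, 0.1533]
tcp_rot: [[-0.784, -0.108, -0.612], [-0.087, 0.994, -0.065], [0.615, 0.003, -0.788]]
force: [-0.8, 6.0, -0.3]
opening: 0.344
```

Run:
```python
from h import *
p=np.load('p.npy')
rel([wheelpose(p,.0523,38),wheelpose(p,.0523,-30)]);s=bot.read_state();print(s['joint_positions'],s['force'],s['moment'])
im=bot.capture('scene')[:,:,::-1]
cv2.imwrite('pics/s2.png',cv2.resize(im[150:350,350:550],None,fx=3,fy=3))
```

```text
0.002 -0.002 -0.002 | 0.1 0.0 0.1
0.050 -0.002 0.031 | 0.2 -68.0 -0.0
[ 12.52929843  51.48600177  59.38496537   4.17049042 106.86619329
 -83.90012538] [-0.83825262  6.00449132 -0.30048062] [ 0.85084303 -0.50387991 -0.5157887 ]
```

View pics/s2.png

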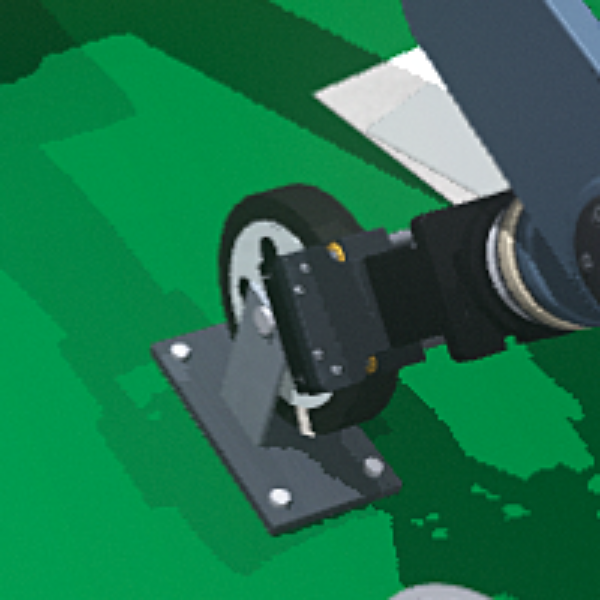

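Gripped at 30 mm. First stroke: 80° in two calls, on an arc about the axle.

apply_moves(motion="0.005 0.001 0 0 -5 0 0.02; 0.009 0.001 0.001 0 -10 0 0.02; 0.0135 0.002 0.002 0 -15 0 0.02; 0.018 0.002 0.003 0 -20 0 0.02; 0.022 0.002 0.005 0 -25 0 0.02; 0.026 0.002 0.007 0 -30 0 0.02; 0.03 0.002 0.0095 0 -35 0 0.02; 0.0335 0.002 0.012 0 -40 0 0.02")

```text
time_s: 6.65
position: [0.5243, 0.2554, 0.1657]
tcp_rot: [[-0.993, -0.109, 0.043], [-0.109, 0.994, 0.004], [-0.043, -0.001, -0.999]]
force: [4.3, -0.1, -5.5]
opening: 0.34
```

Run:
```python
from h import *
p=np.load('p.npy')
rel([wheelpose(p,.0523,-2),wheelpose(p,.0523,-42)]);s=bot.read_state();print(s['joint_positions'],s['force'],s['moment'])
im=bot.capture('scene')[:,:,::-1]
cv2.imwrite('pics/s3.png',cv2.resize(im[150:350,350:550],None,fx=3,fy=3))
```

```text
0.003 -0.001 -0.002 | -0.0 0.5 -0.0
0.036 -0.001 0.010 | -0.1 -39.5 0.0
[ 15.22926707  30.25009249  93.22184454  -0.53466171  54.09631469
 -80.71393326] [ 4.33265317 -0.1183453  -5.48561878] [ 0.65182898 -0.73709693  0.1992402 ]
```

View pics/s3.png

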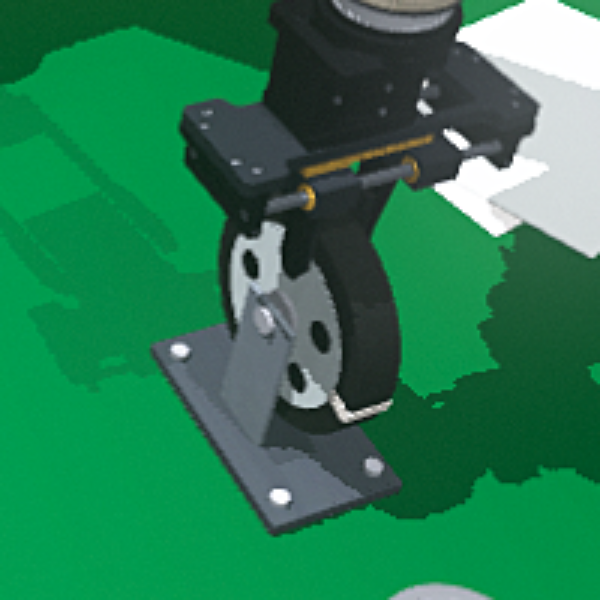

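The white line now shows on the far tread, at (472,286) in the full picture, so the wheel followed. I'll go on 30°.

apply_moves(motion="0.004 0 0 0 -4 0 0.02; 0.007 0 0 0 -8 0 0.02; 0.011 0 0.001 0 -12 0 0.02; 0.0145 0 0.002 0 -16 0 0.02; 0.018 0 0.003 0 -20 0 0.02; 0.021 0 0.005 0 -24 0 0.02; 0.0245 0 0.006 0 -28 0 0.02; 0.026 0 0.007 0 -30 0 0.02")

```text
time_s: 7.7
position: [0.4989, 0.2523, 0.1597]
tcp_rot: [[-0.848, -0.107, 0.52], [-0.094, 0.994, 0.052], [-0.522, -0.005, -0.853]]
force: [-7.7, 0.5, 14.8]
opening: 0.344
```

Run:
```python
from h import *
p=np.load('p.npy')
rel([wheelpose(p,.0523,-32),wheelpose(p,.15,-32)]);s=bot.read_state();print(s['joint_positions'],s['force'],s['moment'])
im=bot.capture('scene')[:,:,::-1]
cv2.imwrite('pics/scene4.png',im)
a=np.radians(np.arange(40,120,10))
print(np.c_[np.degrees(a),proj('scene',W(p,np.c_[.08*np.sin(a),0*a-.015,.08*np.cos(a)])),proj('scene',W(p,np.c_[.08*np.sin(a),0*a+.015,.08*np.cos(a)]))].round(1))
cv2.imwrite('pics/s4.png',cv2.resize(im[150:350,350:550],None,fx=3,fy=3))
```

```text
0.003 -0.001 -0.001 | -0.3 -0.5 0.1
0.003 -0.002 -0.099 | -0.3 -0.5 0.1
[ 19.27646768  25.9772954  117.47049076 -50.76939384   9.12289877
 -28.48686518] [-7.71969795  0.48059724 14.83693297] [0.54766596 0.00800011 0.25075882]
[[ 40.  465.3 251.1 479.9 246.9]
 [ 50.  467.2 258.8 481.7 254.5]
 [ 60.  468.2 266.3 482.6 261.9]
 [ 70.  468.4 273.4 482.7 269. ]
 [ 80.  467.7 279.7 481.9 275.3]
 [ 90.  466.3 285.1 480.4 280.7]
 [100.  464.1 289.4 478.1 285. ]
 [110.  461.4 292.5 475.1 288.1]]
```

View pics/s4.png

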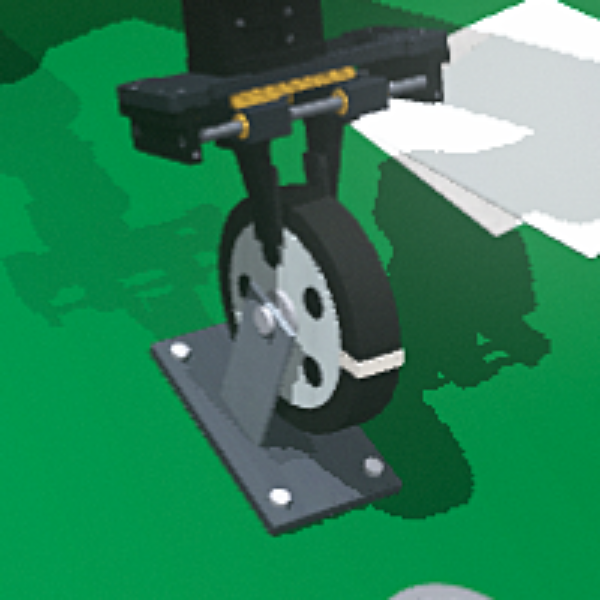

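Reading the left tread edge at (470,274), the line is at about 69°. I'll release, back out and go round for a second stroke.

apply_moves(motion="0.002 0 -0.001 0 0 0 0.06; 0.002 0 -0.001 0 0 0 0.08; 0.002 0 -0.001 0 0 0 0.08; 0.002 0 -0.001 0 0 0 0.08; 0.002 -0.001 -0.03 0 0 0 0.08; 0.002 -0.001 -0.06 0 0 0 0.08; 0.002 -0.001 -0.09 0 0 0 0.08; 0.002 -0.001 -0.1 0 0 0 0.08")

```text
time_s: 8.75
position: [0.4456, 0.2443, 0.2434]
tcp_rot: [[-0.85, -0.103, 0.517], [-0.092, 0.995, 0.047], [-0.519, -0.008, -0.855]]
force: [0.3, 0.2, -1.1]
opening: 0.915
```

Run:
```python
from h import *
p=np.load('p.npy');p[1]+=.001
for f in (-32,-25,-17,-8,0,8,17,26,33,40): rel([wheelpose(p,.15,f)])
s=bot.read_state();print(s['joint_positions'],s['force'],s['moment'])
```

```text
0.001 0.002 0.001 | -0.6 -0.8 -0.1
-0.017 0.002 0.002 | -0.6 6.2 -0.1
-0.038 0.002 0.005 | -0.6 14.2 -0.2
-0.060 0.002 0.013 | -0.5 23.2 -0.2
-0.079 0.002 0.022 | -0.5 31.2 -0.2
-0.096 0.002 0.034 | -0.5 39.2 -0.3
-0.113 0.003 0.051 | -0.5 48.2 -0.3
-0.127 0.003 0.069 | -0.5 57.2 -0.4
-0.136 0.003 0.085 | -0.5 64.2 -0.4
-0.143 0.003 0.102 | -0.4 71.2 -0.4
[ 21.10406142  12.817523   118.17121925 -24.11433647  20.39952215
 -54.37680805] [ 0.32785432  0.17597302 -1.12580968] [ 0.05237868  0.20333827 -0.01527393]
```

apply_moves(motion="-0.02 0.002 0.002 -0.5 7.5 0 0.08; -0.041 0.002 0.006 -0.5 15.5 0 0.08; -0.06 0.002 0.013 -0.5 23.2 0 0.08; -0.079 0.002 0.022 -0.5 31.2 0 0.08; -0.096 0.002 0.034 -0.5 39.2 0 0.08; -0.113 0.003 0.051 -0.5 48.2 0 0.08; -0.127 0.003 0.069 -0.5 57.2 0 0.08; -0.136 0.003 0.085 -0.5 64.2 0 0.08")

```text
time_s: 9.75
position: [0.6067, 0.2631, 0.2375]
tcp_rot: [[-0.831, -0.101, -0.546], [-0.084, 0.995, -0.057], [0.549, -0.002, -0.836]]
force: [0.3, -0.5, -0.9]
opening: 0.92
```

Run:
```python
from h import *
p=np.load('p.npy');p[1]+=.001
for f,r in ((40,.15),(40,.0523)): rel([wheelpose(p,r,f)])
im=bot.capture('scene')[:,:,::-1]
cv2.imwrite('pics/scene5.png',im)
cv2.imwrite('pics/s5.png',cv2.resize(im[200:330,390:510],None,fx=4.5,fy=4.5,interpolation=2))
```

```text
-0.015 0.001 -0.001 | 0.2 6.7 -0.4
-0.004 0.001 0.096 | 0.2 6.7 -0.4
```

View pics/s5.png

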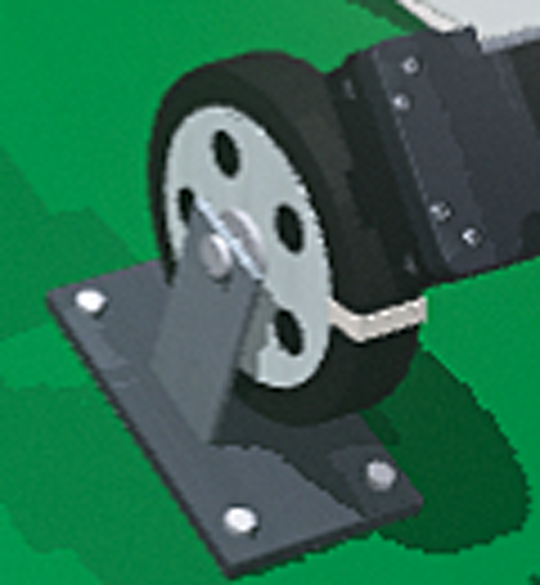

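The line is at about 70°. Approaching and gripping at a lean of about 40°.

apply_moves(motion="-0.015 0.001 0 0 6.7 0 0.08; -0.013 0.002 0.02 0 6.7 0 0.08; -0.011 0.002 0.04 0 6.7 0 0.08; -0.008 0.002 0.06 0 6.7 0 0.08; -0.006 0.002 0.08 0 6.7 0 0.08; -0.004 0.002 0.096 0 6.7 0 0.06; -0.004 0.002 0.096 0 6.7 0 0.05; -0.004 0.002 0.096 0 6.7 0 0.04")

```text
time_s: 10.8
position: [0.5567, 0.2606, 0.1568]
tcp_rot: [[-0.765, -0.103, -0.636], [-0.079, 0.995, -0.066], [0.639, -0.001, -0.769]]
force: [-0.5, -0.7, -0.2]
opening: 0.663
```

apply_moves(motion="0 0 0 0 0 0 0.036; 0 0 0 0 0 0 0.034; 0 0 0 0 0 0 0.032; 0 0 0 0 0 0 0.03; 0 0 0 0 0 0 0.025; 0 0 0 0 0 0 0.02; 0 0 0 0 0 0 0.02; 0 0 0 0 0 0 0.02")

```text
time_s: 11.8
position: [0.5565, 0.2591, 0.1572]
tcp_rot: [[-0.765, -0.104, -0.636], [-0.078, 0.995, -0.068], [0.639, -0.003, -0.769]]
force: [0.8, -4.4, 0.9]
opening: 0.341
```

Run:
```python
from h import *
p=np.load('p.npy');p[1]+=.001
for f,r in ((40,.0523),(0,.0523)): rel([wheelpose(p,r,f)])
print(bot.read_state()['force'])
```

```text
-0.002 -0.001 0.001 | 0.1 0.3 -0.4
0.032 -0.001 0.013 | -0.0 -39.7 -0.4
[ 0.81237417 -4.37668852  0.93597962]
```

apply_moves(motion="0.0045 0 0 0 -5 0 0.02; 0.009 0 0.001 0 -10 0 0.02; 0.0135 -0.001 0.002 0 -15 0 0.02; 0.018 -0.001 0.003 0 -20 0 0.02; 0.022 -0.001 0.005 0 -25 0 0.02; 0.026 -0.001 0.007 0 -30 0 0.02; 0.03 -0.001 0.0095 0 -35 0 0.02; 0.0335 -0.001 0.012 0 -40 0 0.02")

```text
time_s: 12.8
position: [0.5229, 0.2553, 0.1692]
tcp_rot: [[-0.995, -0.104, 0.007], [-0.104, 0.995, -0.001], [-0.007, -0.001, -1.0]]
force: [2.6, -4.0, -7.7]
opening: 0.341
```

apply_moves(motion="0.004 0 0 0 -4 0 0.02; 0.007 0 0 0 -8 0 0.02; 0.011 0 0.001 0 -12 0 0.02; 0.0145 0 0.002 0 -16 0 0.02; 0.018 0 0.003 0 -20 0 0.02; 0.021 0 0.005 0 -24 0 0.02; 0.0245 0 0.006 0 -28 0 0.02; 0.0245 0 0.006 0 -28 0 0.02")

```text
time_s: 13.8
position: [0.4962, 0.2521, 0.1623]
tcp_rot: [[-0.878, -0.102, 0.467], [-0.092, 0.995, 0.045], [-0.469, -0.003, -0.883]]
force: [-2.7, -3.9, 2.8]
opening: 0.344
```

Run:
```python
from h import *
p=np.load('p.npy');p[1]+=.003
s=bot.read_state();print(s['joint_positions'],s['force'])
a=np.radians(np.arange(-20,21,5))
for c,(x0,x1,y0,y1) in(('scene',(400,500,190,290)),('top',(140,240,195,305))):
    im=bot.capture(c)[:,:,::-1];cv2.imwrite(f'pics/{c}6.png',im)
    cv2.imwrite(f'pics/{c}6c.png',cv2.resize(im[y0:y1,x0:x1],None,fx=5,fy=5,interpolation=2))
    print(np.c_[np.degrees(a),proj(c,W(p,np.c_[.08*np.sin(a),0*a-.015,.08*np.cos(a)])),proj(c,W(p,np.c_[.08*np.sin(a),0*a+.015,.08*np.cos(a)]))].round(1))
    print(bot.find_in('big_wheel_mark',c))
```

```text
[ 18.88246523  25.13562458 115.25420107 -27.14516288  13.7291588
 -52.08051344] [-2.67558824 -3.90307214  2.75230593]
[[-20.  444.8 216.4 458.8 212.7]
 [-15.  447.  217.9 461.  214.1]
 [-10.  449.1 219.7 463.3 215.8]
 [ -5.  451.3 221.8 465.5 217.9]
 [  0.  453.4 224.1 467.7 220.2]
 [  5.  455.5 226.8 469.8 222.8]
 [ 10.  457.4 229.7 471.8 225.7]
 [ 15.  459.3 232.8 473.8 228.8]
 [ 20.  461.1 236.1 475.6 232. ]]
[{'point': [0.5547, 0.2457, 0.1428], 'p': 0.84}]
[[-20.  176.6 256.2 159.3 257.5]
 [-15.  176.1 252.2 158.7 253.5]
 [-10.  175.6 248.1 158.3 249.5]
 [ -5.  175.3 244.  158.  245.4]
 [  0.  175.1 239.9 157.8 241.3]
 [  5.  175.  235.9 157.7 237.3]
 [ 10.  175.  232.  157.7 233.4]
 [ 15.  175.1 228.2 157.9 229.6]
 [ 20.  175.4 224.6 158.2 226. ]]
[{'point': [0.5435, 0.2488, 0.1741], 'p': 0.94}]
```

View pics/scene6c.png

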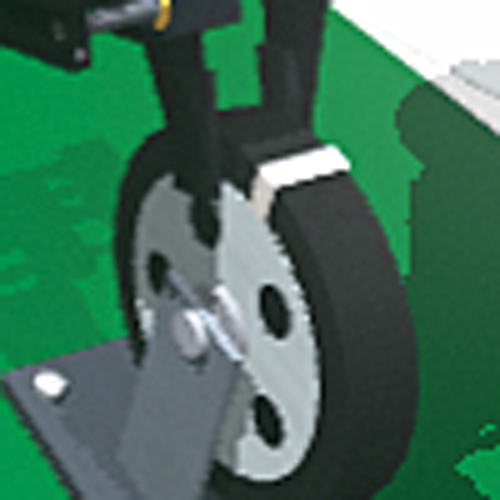

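View pics/top6c.png

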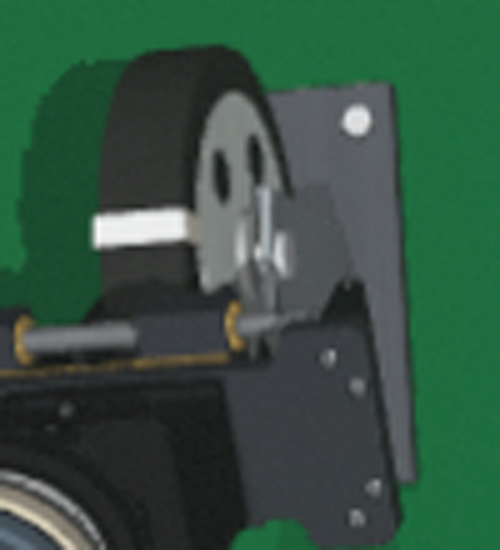

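```bash
cat > fit.py <<'E'
from h import *
from scipy.ndimage import map_coordinates
def W4(q,L): return W(q[:3],L)+[0,0,q[3]]
def edge(c,img,q,angs,y,r0,ch,w=.012):
    rs=np.linspace(r0-w,r0+w,61);out=[]
    for a in angs:
        L=np.c_[rs*np.sin(a),0*rs+y,rs*np.cos(a)];uv=proj(c,W4(q,L))
        v=map_coordinates(ch,[uv[:,1],uv[:,0]],order=1);g=np.abs(np.gradient(np.convolve(np.pad(v,3,'edge'),np.ones(7)/7,'valid')))
        g[:2]=g[-2:]=0;i=g.argmax();out.append((a,y,r0,*uv[i],g[i]))
    return out
def fitpose(files,q0,spec,free=(0,1,2,3)):
    q=np.array(q0,float)
    for it in range(5):
        E=[]
        for c,f in files:
            im=cv2.imread(f).astype(float);gray=im.mean(2);grn=im[:,:,1]-im[:,:,2]
            for (cc,y,r,lo,hi,k) in spec:
                if cc==c: E+=[(c,)+e for e in edge(c,im,q,np.radians(np.arange(lo,hi,4)),y,r,gray if k=='g' else grn,.012 if it<2 else .006)]
        def res(x):
            qq=q.copy();qq[list(free)]=x
            o=[]
            for c in dict(files):
                ee=[e for e in E if e[0]==c]
                if not ee: continue
                A=np.array([e[1:] for e in ee]);L=lambda dr:np.c_[(A[:,2]+dr)*np.sin(A[:,0]),A[:,1],(A[:,2]+dr)*np.cos(A[:,0])]
                P=proj(c,W4(qq,L(0)));N=proj(c,W4(qq,L(.001)))-P;N/=np.linalg.norm(N,axis=1)[:,None]
                o.append(((A[:,3:5]-P)*N).sum(1))
            return np.concatenate(o+[np.array([0.])])
        r=least_squares(res,q[list(free)],loss='soft_l1',f_scale=.5);q[list(free)]=r.x
    return q,np.median(np.abs(r.fun)),len(r.fun)
spec=[('scene',-.015,.062,-80,60,'g'),('scene',.015,.08,-20,100,'n'),('top',-.015,.062,-60,60,'g'),('top',.015,.08,-80,80,'n')]
def markang(c,f,q):
    im=cv2.imread(f).astype(int);ys=np.arange(480)[:,None]+0*im[:,:,0];xs=np.arange(640)[None]+0*im[:,:,0]
    u=proj(c,W4(q,[0,0,.08]))[0]
    m=(im.min(2)>150)&(im.max(2)-im.min(2)<45)&(np.hypot(xs-u[0],ys-u[1])<25)
    # only pixels on tread: fit angle by intersecting pixel ray with cylinder
    A=[]
    for y,x in np.argwhere(m):
        o,d=ray(c,(x,y));cs,sn=np.cos(q[2]),np.sin(q[2]);M=np.array([[cs,sn,0],[-sn,cs,0],[0,0,1]])
        o=M@(o-[q[0],q[1],.115+q[3]]);d=M@d;a=d[0]**2+d[2]**2;b=o[0]*d[0]+o[2]*d[2];k=o[0]**2+o[2]**2-.0064;D=b*b-a*k
        if D<0: continue
        P=o+d*(-b-np.sqrt(D))/a
        if abs(P[1])<.011: A.append(np.degrees(np.arctan2(P[0],P[2])))
    A=np.array(A);md=np.median(A);A=A[abs(A-md)<8];return A.mean(),A.min(),A.max(),len(A)
E
python3 - <<'E'
from fit import *
p=np.load('p.npy');q0=[p[0],p[1]+.002,p[2],0]
F=[('scene','pics/scene0.png'),('top','pics/top0.png')]
for fs in (F,F[:1],F[1:]):
    q,e,n=fitpose(fs,q0,spec);print(q.round(4),e,n)
    for c,_ in fs: print(c,markang(c,f'pics/{c}6.png',q))
qj,_,_=fitpose(F,q0,spec);np.save('q.npy',qj)
for i in (0,1):
    q,e,n=fitpose(F[i:i+1],qj,spec,free=(0,3) );c=F[i][0];print(c,q.round(4),e,markang(c,f'pics/{c}6.png',q))
E
```

```text
[ 0.5221  0.2557  0.1258 -0.0017] 0.4265365887234306 136
scene (np.float64(1.331152370165413), np.float64(-3.154143997704405), np.float64(5.536633057886926), 56)
top (np.float64(2.138537033567717), np.float64(-1.793994617702896), np.float64(6.017064872695996), 81)
[ 0.518   0.2592  0.1249 -0.0064] 0.2703444338843839 66
scene (np.float64(1.123922456627975), np.float64(-3.352128899567935), np.float64(5.41856614986836), 55)
[ 0.5257  0.2634  0.1151 -0.0237] 0.40225041073880363 71
top (np.float64(1.4351508597088891), np.float64(-2.5342330472525103), np.float64(5.4448720420736985), 76)
scene [ 0.5221  0.2557  0.1258 -0.0013] 0.29165443841128935 (np.float64(1.4691759362205814), np.float64(-2.949546239429548), np.float64(5.713328258522799), 55)
top [ 0.522   0.2557  0.1258 -0.0016] 0.6995646055362676 (np.float64(2.244935811871341), np.float64(-1.6886139216714686), np.float64(6.124890258271268), 81)
```

All the fits put the line at +1.1° to +2.2°. I'll trim −1.5° while still gripped, then release and back out.

apply_moves(motion="0.0005 0 0 0 -0.5 0 0.02; 0.001 0 0 0 -1 0 0.02; 0.0015 0 0 0 -1.5 0 0.02; 0.0015 0 0 0 -1.5 0 0.02; 0.0015 0 0 0 -1.5 0 0.02; 0.0015 0 0 0 -1.5 0 0.02; 0.0015 0 0 0 -1.5 0 0.02; 0.0015 0 0 0 -1.5 0 0.02")

```text
time_s: 15.0
position: [0.495, 0.2519, 0.1616]
tcp_rot: [[-0.866, -0.101, 0.49], [-0.09, 0.995, 0.047], [-0.492, -0.003, -0.871]]
force: [-3.3, -5.4, 1.7]
opening: 0.339
```

Run:
```python
from fit import *
q=np.load('q.npy')
print(bot.read_state()['force'])
for c in C:
    cv2.imwrite(f'pics/{c}7.png',bot.capture(c)[:,:,::-1]);print(c,markang(c,f'pics/{c}7.png',q))
```

```text
[-3.32644242 -5.40189344  1.6847734 ]
scene (np.float64(-0.22887175875866148), np.float64(-4.614993722851023), np.float64(4.033711092988898), 54)
top (np.float64(0.6255892323674497), np.float64(-3.3698710816110906), np.float64(4.391999481567485), 80)
```

Now −0.2° (scene) and +0.6° (top). Releasing and backing out along the fingers.

apply_moves(motion="0 0 0 0 0 0 0.04; 0 0 0 0 0 0 0.06; 0 0 0 0 0 0 0.08; 0 0 0 0 0 0 0.08; 0 0 0 0 0 0 0.08; 0 0 -0.02 0 0 0 0.08; 0 0 -0.06 0 0 0 0.08; 0 0 -0.1 0 0 0 0.08")

```text
time_s: 16.1
position: [0.4472, 0.2485, 0.2497]
tcp_rot: [[-0.864, -0.103, 0.492], [-0.089, 0.995, 0.051], [-0.495, 0.0, -0.869]]
force: [0.5, -0.2, 0.7]
opening: 0.916
```

apply_moves(motion="0 0 -0.03 0 0 0 0.08; 0 0 -0.06 0 0 0 0.08; 0.01 0 -0.09 0 0 0 0.08; 0.01 0 -0.12 0 0 0 0.08; 0.01 0 -0.12 0 0 0 0.08; 0.01 0 -0.12 0 0 0 0.08; 0.01 0 -0.12 0 0 0 0.08; 0.01 0 -0.12 0 0 0 0.08")

```text
time_s: 17.1
position: [0.3801, 0.2414, 0.3474]
tcp_rot: [[-0.865, -0.102, 0.492], [-0.089, 0.995, 0.05], [-0.494, -0.001, -0.869]]
force: [-0.6, 0.9, 0.3]
opening: 0.922
```

Run:
```python
from fit import *
q=np.load('q.npy')
print(bot.read_state()['force'])
out=[]
for c,(x0,x1,y0,y1) in(('scene',(160,520,180,340)),('top',(140,460,180,340))):
    im=bot.capture(c)[:,:,::-1];cv2.imwrite(f'pics/{c}8.png',im);print(c,markang(c,f'pics/{c}8.png',q))
    out.append(cv2.resize(im[y0:y1,x0:x1],(660,295),interpolation=2))
    q2,e,n=fitpose([(c,f'pics/{c}8.png')],q,spec,free=(0,3));print(q2.round(4),e,markang(c,f'pics/{c}8.png',q2))
    a=cv2.imread(f'pics/{c}0.png').astype(int);s=(slice(250,330),slice(180,245)) if c=='scene' else (slice(265,330),slice(390,447))
    print('small diff',np.abs(a-im)[s].mean())
cv2.imwrite('pics/fin.png',np.vstack(out))
```

```text
[-0.57977495  0.87815337  0.30782034]
scene (np.float64(-0.06990997502668679), np.float64(-4.37920140527875), np.float64(4.033711092988898), 54)
[ 0.5221  0.2557  0.1258 -0.0012] 0.2988600030633647 (np.float64(0.13513101392216612), np.float64(-4.0838408194443385), np.float64(4.288585870378837), 55)
small diff 8.08602564102564
top (np.float64(0.772415458547924), np.float64(-3.2522301756008853), np.float64(4.635132103978595), 81)
[ 0.522   0.2557  0.1258 -0.0025] 0.6055847336259556 (np.float64(0.8569839211776661), np.float64(-3.0973104529195377), np.float64(4.802959995479494), 77)
small diff 4.000899685110212
```

View pics/fin.png

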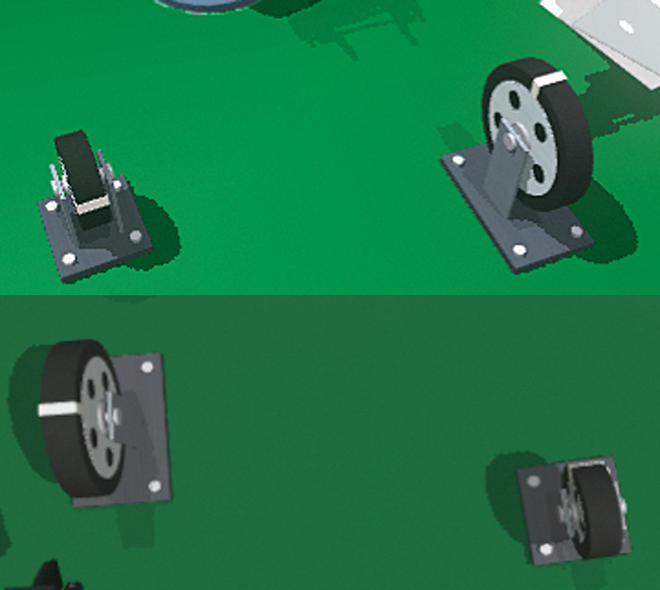

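```bash
python3 -c "
from rig import bot
print(bot.hand_in())"
```

```text
the job is handed in; nothing more can be done
None
```

The larger wheel's white line is now at the very top, within about 1°. The wheel is standing still and the gripper is well clear. I handed the job in at about 17 s.

I pinched the tyre and turned the wheel in two strokes, about 136° in all, trimmed it by 1.5°, then released and backed off.

- **Line position:** after release, the scene camera read −0.1° to +0.1° and the top camera +0.8° to +0.9°. An earlier fit to the base plate puts the axle about 1.6 mm further out, which would shift these readings about 1° negative, so I left the wheel there.
- **Release:** the readings changed by less than 0.2° when the gripper let go, and the final tool force was about 1 N (sensor noise).
- **Forces:** the highest wrist force reported was about 17 N.
- **Smaller wheel:** I never went near it except passing well above. Its line still shows low on the far side, as at the start. My before/after picture comparison there was not conclusive, because the arm's shadow had moved.
- **Detector that disagreed:** while the wheel was still gripped, the trained network placed the mark 20–30 mm too far out and in the scene view too low. I used my own image fits instead.

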